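Stack the equipment tray on the network unit

TASK

Pick up the grey equipment tray by its bridge handle and stack it on the low steel unit, feeling gently for the place where all four of its feet drop into the sockets of the deck, and keep hold of it until it is fully down and level. Do not force it or drop it, then let go, and leave the other things alone.

Things in the scene. Friction and masses are not known exactly. Their poses are not given: they have to be found in the camera images.
- tray_handle (a point): Centre of the handle bar of the loose grey plastic tray, the only thing with a bridge handle. The bar runs along the tray's y, 96 mm free between its posts, 16 mm thick along x, 24 mm high. The point is 75 mm above the tray's underside and 85 mm above the tips of its feet. Walls and contents end 25 mm or more below the bar. Axes: x along the tray's length, z up.
- tray: The same tray, 190 (x) by 150 (y) mm, 0.45 to 0.75 kg; origin at its centre, level with the feet's tips, z up. Under it four round feet at x = +-80, y = +-60 mm: 10 mm long, 13 mm across, tapering over the last 4 mm to 11 mm at the tip. It works the same turned half round. It starts standing on its feet on the table.
- base: Fixed low steel unit, 250 (x) by 200 (y) by 40 mm high; origin at the centre of its underside on the table, z up. It carries the aluminium socket deck (see base_top). With the tray seated, the handle point is 135 mm above this origin; with the feet standing on the deck beside the sockets, 145 mm.
- base_top (a point): Centre of the steel unit's top. On it lies a deck, 216 (x) by 170 by 20 mm, square to the unit, with four 16 mm square sockets 14 mm deep, edges chamfered, at x = +-80, y = +-60 mm from the DECK's centre. The deck is screwed fast through slots: its centre lies up to 14 mm off this point in x and 11 mm in y. That offset is not measured: see or feel it. It does not give.
- router_mid (a point): Bystander: white rounded router, 100 by 130 by 55 mm, 0.45 kg, point at its centre.
- adapter_mid (a point): Bystander: small white plug adapter, 45 by 50 by 30 mm, point at its centre.
- strip_mid (a point): Bystander: black socket strip, 260 (x) by 50 by 36 mm, point at its centre.
Mind the look-alikes: they are no part of the job. Of the things that look like the tray, take the one that is nearest to the robot's base at the start.

How it is judged:
On the way, in this order (a step that is already met when the one before it is completed fails the run):
1. the tray is lifted clear of the table in the gripper (height (world z) of tray_handle above 0.115 m and contact force between the fingers and tray above 1 N), for 0.2 s.
2. the tray is fully down in the sockets and level while the fingers are still on it (z of tray_handle in the frame of base between 0.132 and 0.1375 m and horizontal distance between tray_handle and base below 0.022 m and angle between tray_handle's own z axis and vertical below 0.025 rad and contact force between the fingers and tray above 0.5 N), for 0.1 s.
At the end, for the whole second after the job is handed in: All four feet are in the deck's sockets: the handle point is 132 to 137 mm above the unit's underside (135 when seated) and within 22 mm of the unit's centre in plan, the tray is level within 0.02 rad and square to the unit within 0.06 rad, at rest and released (z of tray_handle in the frame of base between 0.132 and 0.137 m and horizontal distance between tray_handle and base below 0.022 m and angle between tray_handle's own z axis and vertical below 0.02 rad and angle between the x axis of tray_handle and the x axis of base, either way round below 0.06 rad and linear speed of tray below 0.01 m/s); the robot touches nothing.
It fails at once if the tray is pressed, knocked or dropped on the unit with more than 50 N (contact force between tray and base above 50 N).
It fails at once if a bystander is moved by more than 20 mm (distance of any of router_mid, adapter_mid, strip_mid from where it was at the start of the episode above 0.02 m).
It also fails if it takes over 72 s, if anything falls off the work surface, if the arm or the gripper's body presses on something with over 40 N, if the wrist force passes 120 N, or if a joint passes its speed limit or range.

ROBOT

A 6-joint arm with a two-finger parallel gripper is mounted at the origin on the work surface. World frame = base frame: x ahead of the robot, y to its left, z up, the work surface at z = 0. Lengths are in m, angles in rad, forces in N, time in s.
With the tool pointing down it reaches from about 0.25 to 0.8 m from the base axis. Payload 8.5 kg.
Tool frame: the origin (TCP) lies at the very end of the fingers, on their centre line; the grasp point (between the pads) lies manip.grip_depth behind it (manip.grip_depth is the distance from the TCP to the grasp point, in m); z points along the fingers, y is the line along which they close (so a half turn about z gives the same grasp; the last joint's range is limited). The gripper opens to 85 mm and grips with 20 to 120 N. Pads are 22 mm wide; open, the fingers measure 114 mm over their backs; the gripper's body (76 mm by 85 mm) begins 54 mm behind the grasp point. The pads swing forward as they close: fully open they stand 13 mm farther back than shut.
Start: joints at [-1.338, 0.238, -0.013, 1.319, 0, 1.571], TCP at [0.121, -0.511, 0.231] pointing down, gripper open.
Joint ranges: [-2.66, 2.66], [-1.03, 1.9], [-1.14, 1.46], [-1.82, 2.27], [-1.45, 1.34], [-3.14, 3.14]. Speed limits (rad/s): [2.22, 2.22, 2.79, 3.14, 3.14, 3.14].

INTERFACE

Orientations are given as a unit quaternion [x, y, z, w].
In Python, from workcell import readout, camera, camera_params, order, manip gives the robot as it stands.
- The arm moves only by the shell command python3 -m pendant 'ROWS' [FORCE]. ROWS is JSON, one flat list of numbers, 7 for each row, row after row: the shift along the tool's x, y, z in units of 60 mm (1.0 is 60 mm), then the turn, a rotation vector about the tool's x, y, z in units of 10 degrees (1.0 is 10 degrees), then the finger opening in mm, from 0 to 85.4. A call has 1 to 8 rows; each row is the pose to reach, as a shift and turn from the pose commanded when the call began, along the tool's axes at that moment; what a row does not reach only later rows make up. A row lasts 1/8 s, in which the tool goes at most 62.5 mm and 10.7 degrees, less where a joint would pass 70% of its speed; a pose out of reach is approached as far as the arm can. A call with a gripper value outside its range is refused whole. The fingers move at their own pace and stop on an object; FORCE is the grip in N (left out, the last holds). Time passes only in rows, so rows that repeat a pose let the fingers close. It gives the time, the measured TCP pose, the force, the opening and the grip force at its end, in the units of the state.
- readout.state(): the state, without advancing time (a new reading comes with each control period).
- camera(name): name is "scene" or "top" or "wrist"; returns (picture, depth): 384x512x3 uint8, red, green, blue; 384x512 float32, m along the optical axis (not along the pixel's ray), 0 where there is no reading.
- camera_params(name): a dict with "fx", "fy", "cx", "cy" (pixels), "k1" (the pictures are not rectified: a ray, as slopes to the right and down, at radius r is drawn at 1 + k1 r^2 times it, then the intrinsics apply), "eye" and "attitude" of the camera in the world; the wrist camera has in their place "tool_from_camera" (4x4, takes a point from camera to tool coordinates, whose origin is the TCP and whose axes are the flange's). Camera axes: x right, y up, looking along -z (the intrinsics and any distortion apply to the point x, -y, -z); pixel columns grow to the right and rows downward; lengths in m; the calibration is good to about 2 mm. A picture is of the moment at which its call begins: read the wrist's pose just before it. camera_params takes no time and is no camera call.
- order.job_done(): hands the job in; it is judged then, once.
The state is a dict: "clock": time; "q": joint angles; "qvel": joint speeds; "joint_torque": joint torques, N m; "tcp_pos": TCP position; "ee_rot": TCP orientation; "wrist_force": force on the tool from outside, world axes, zero at the start; "ft_torque": the same for the moment, N m; "grip_width": finger opening in m; "grasp_force": force on a finger pad.
Only numpy, scipy, OpenCV 4.12 (cv2) and the standard library are available. Lean on these libraries where they do the work, as an engineer would, in place of code of your own. Each camera call takes 0.05 s, during which the arm holds its last target. There are 200 camera calls.

## Working session

There is one attempt and no reset: what is moved stays moved. The work goes in short steps, Python scripts to look and compute and a shell command to move; the robot and the scene stay as the last step left them, time stands still between calls to the robot, and variables do not carry over. Pictures are saved under pics/ and viewed, at most 10 in all, crops included, and the job is handed in when it is done.

```bash
mkdir -p pics; ls; cat > h.py <<'E'
import numpy as np, cv2
from scipy.spatial.transform import Rotation as R
from workcell import readout, camera, camera_params, order, manip
def cloud(name):
    s=readout.state(); p=camera_params(name); im,d=camera(name)
    K=np.array([[p['fx'],0,p['cx']],[0,p['fy'],p['cy']],[0,0,1.]])
    h,w=d.shape; u,v=np.meshgrid(np.arange(w),np.arange(h))
    xd=(u-p['cx'])/p['fx']; yd=(v-p['cy'])/p['fy']; x,y=xd.copy(),yd.copy()
    for _ in range(20):
        f=1+p['k1']*(x*x+y*y); x,y=xd/f,yd/f
    P=np.stack([x*d,-y*d,-d],-1)
    if name=='wrist':
        T=np.array(p['tool_from_camera']); P=P@T[:3,:3].T+T[:3,3]
        P=P@R.from_quat(s['ee_rot']).as_matrix().T+s['tcp_pos']
    else:
        A=np.array(p['attitude']); A=R.from_quat(A).as_matrix() if A.size==4 else A
        P=P@A.T+np.array(p['eye'])
    P[d==0]=np.nan
    return im,d,P
def save(n,im): cv2.imwrite('pics/'+n,cv2.cvtColor(im,cv2.COLOR_RGB2BGR))
E
python3 - <<'E'
from h import *
print(readout.state()); print(manip.grip_depth)
for n in('top','scene'):
    print(camera_params(n))
    im,d,P=cloud(n); save(n+'.png',im); np.savez(n+'.npz',im=im,P=P)
E
```

```text
pics
{'clock': 0.0, 'q': array([-1.33802357e+00,  2.38768834e-01, -1.42353640e-02,  1.31922385e+00,
       -2.09826164e-05,  1.57081180e+00]), 'qvel': array([-0.00184162, -0.00017363,  0.0011107 ,  0.0016036 , -0.00228628,
       -0.00038606]), 'joint_torque': array([ 1.00629975e-03, -5.38775897e+01,  3.46439052e+01,  1.83723163e-02,
        7.67570191e-05, -4.40028941e-06]), 'tcp_pos': array([ 0.12100261, -0.5104366 ,  0.23069126]), 'ee_rot': array([ 9.93235390e-01,  1.16116091e-01, -9.35540332e-05, -7.09796535e-04]), 'wrist_force': array([-0.2586571 , -0.16779143,  0.67626001]), 'ft_torque': array([-0.00314574, -0.01033356, -0.01759645]), 'grasp_force': 0.0, 'grip_width': 0.08556392603490474}
0.0187
{'fx': 473.4612988725379, 'fy': 473.4612988725379, 'cx': 256.4576871997625, 'cy': 190.21776412685398, 'k1': 0.014576664311028477, 'eye': array([0.32725367, 0.06974348, 1.87487711]), 'attitude': array([ 0.04278358, -0.04769783, -0.69613646,  0.71504442])}
{'fx': 426.7975451267105, 'fy': 426.7975451267105, 'cx': 256.9972388765054, 'cy': 191.13428570500173, 'k1': -0.034355073461395144, 'eye': array([ 1.1710973 , -0.71135197,  1.4502042 ]), 'attitude': array([0.28250804, 0.10109428, 0.30064715, 0.90530682])}
```

View pics/top.png

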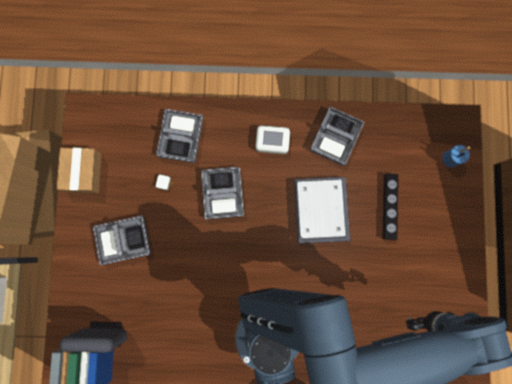

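View pics/scene.png

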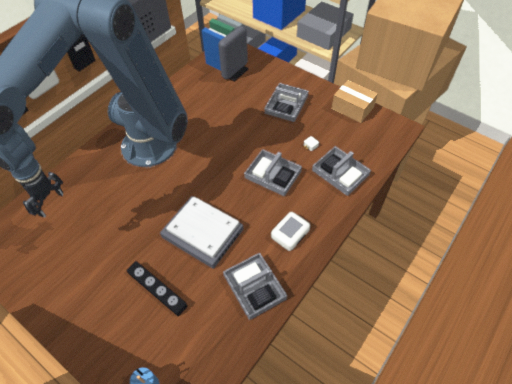

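The top view shows four tray-like units at about (180,137), (222,193), (337,135) and (121,240), with the steel unit and deck at (322,210). The adapter is at (162,182), the router at (273,139) and the strip at (390,207). Next I'll measure positions and heights.

```bash
python3 - <<'E'
from h import *
z=np.load('top.npz'); P=z['P']; im=z['im']
def rect(m):
    r=cv2.minAreaRect((P[m][:,:2]*1000).astype(np.float32)); return np.round(r[0],1),np.round(r[1],1),round(r[2],1)
for n,(u,v,w) in dict(A=(180,137,38),B=(222,193,38),C=(337,135,38),D=(121,240,38),base=(322,210,42)).items():
    s=np.zeros(P.shape[:2],bool); s[v-w:v+w,max(u-w,0):u+w]=1
    uu=P[v,u]; s&=np.hypot(P[...,0]-uu[0],P[...,1]-uu[1])<.165 if n=='base' else np.hypot(P[...,0]-uu[0],P[...,1]-uu[1])<.13
    Z=P[...,2]
    print(n,np.round(uu,3),'dist',np.hypot(*uu[:2]).round(3),'table',np.nanmedian(Z[s&(Z<.012)]).round(4),'max',np.nanmax(Z[s]).round(4),'hist',np.histogram(Z[s],np.arange(0,.11,.01))[0])
    print('  body',rect(s&(Z>.015)))
    if n=='base': print('  deck',rect(s&(Z>.051)), np.nanmedian(Z[s&(Z>.051)]))
    else:
        m=s&(Z>.070); print('  bar n',m.sum(), m.sum()>3 and rect(m), P[m].mean(0).round(4) if m.sum() else '')
big=cv2.resize(im[100:275,85:360],None,fx=2.9,fy=2.9,interpolation=cv2.INTER_CUBIC); save('topbig.png',big)
E
```

```text
A [0.775 0.373 0.008] dist 0.861 table 0.0007 max 0.1059 hist [713 551 219 516 307  21   3  15  25  89]
  body (array([777.4, 395.2]), array([200.9, 192.2]), 82.2)
  bar n 158 (array([774.7, 370.8]), array([113.8,  18.5]), 81.8) [0.7729 0.3697 0.0936]
B [0.543 0.191 0.088] dist 0.576 table 0.0008 max 0.1093 hist [820 599 180 500 272  16   1   6  17  91]
  body (array([550.6, 193.7]), array([191.9, 150.1]), 6.6)
  bar n 146 (array([550.4, 192.8]), array([ 17.3, 110.4]), 6.9) [0.5494 0.1939 0.0954]
C [ 0.799 -0.258  0.018] dist 0.839 table 0.0007 max 0.1066 hist [735 563 215 466 262   9   6  11  33  87]
  body (array([ 797.9, -240. ]), array([182.1, 194.6]), 66.3)
  bar n 161 (array([ 791.2, -253.5]), array([110.6,  20.7]), 66.7) [ 0.7897 -0.2533  0.0936]
D [0.357 0.581 0.02 ] dist 0.682 table 0.0011 max 0.1076 hist [829 615 224 539 315  33   5  13  22 105]
  body (array([339.8, 570.5]), array([185.6, 193.7]), 13.7)
  bar n 173 (array([356.6, 573.3]), array([111.6,  17.5]), 13.6) [0.357  0.5718 0.0942]
base [ 0.491 -0.193  0.064] dist 0.528 table -0.0008 max 0.0735 hist [ 869   41   43  446  430 1366  980   23    0    0]
  body (array([ 477.7, -181.3]), array([283., 235.]), 4.6)
  deck (array([ 492.9, -195. ]), array([224.7, 182.3]), 4.5) 0.05923962232903768
```

View pics/topbig.png

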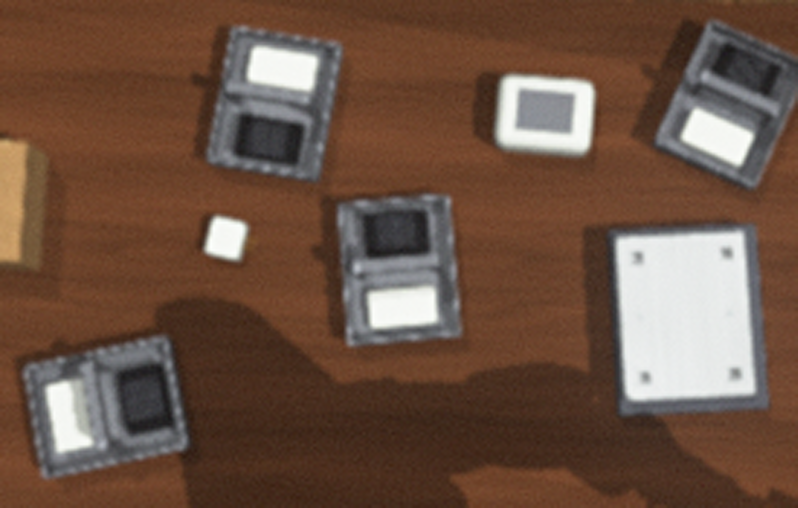

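```bash
cat >> h.py <<'E'
def to(x,y,z,yaw):
    """units for row: tool y axis at world angle yaw(deg), pointing down; from current measured pose"""
    s=readout.state(); r0=R.from_quat(s['ee_rot'])
    a=np.radians(yaw); Y=np.array([np.cos(a),np.sin(a),0]); Z=np.array([0,0,-1.]); X=np.cross(Y,Z)
    r1=R.from_matrix(np.stack([X,Y,Z],1))
    sh=r0.inv().apply(np.array([x,y,z])-s['tcp_pos'])/.06
    tu=np.degrees((r0.inv()*r1).as_rotvec())/10
    print('clk',round(s['clock'],2),'tcp',s['tcp_pos'].round(4),'yaw_y',np.degrees(np.arctan2(*r0.as_matrix()[[1,0],1])).round(2),'F',s['wrist_force'].round(2),'w',round(s['grip_width'],4),'shift',sh.round(3),'turn',tu.round(3))
E
python3 - <<'E'
from h import *
p=camera_params('wrist'); print(p['fx'],np.array(p['tool_from_camera']).round(3))
to(.42,-.19,.33,4.5)
E
```

```text
300.25695893483334 [[-0.001  0.96   0.281  0.072]
 [ 1.     0.001 -0.     0.001]
 [-0.     0.281 -0.96  -0.144]
 [ 0.     0.     0.     1.   ]]
clk 0.1 tcp [ 0.1211 -0.5105  0.2308] yaw_y -76.66 F [-0.24  0.59  0.01] w 0.0852 shift [ 6.081 -4.05  -1.649] turn [-6.000e-03 -5.000e-03 -8.116e+00]
```

```bash
python3 -c "
from h import *
to(.48,-.15,.28,4.5)"
```

```text
clk 0.1 tcp [ 0.1211 -0.5105  0.2308] yaw_y -76.66 F [-0.24  0.59  0.01] w 0.0852 shift [ 7.207 -4.467 -0.815] turn [-6.000e-03 -5.000e-03 -8.116e+00]
```

```bash
python3 -m pendant '[0.9,-0.55,-0.8,0,0,-1,85, 1.8,-1.1,-0.8,0,0,-2,85, 2.7,-1.65,-0.8,0,0,-3,85, 3.6,-2.2,-0.8,0,0,-4,85, 4.5,-2.75,-0.8,0,0,-5,85, 5.4,-3.3,-0.8,0,0,-6,85, 6.3,-3.9,-0.8,0,0,-7,85, 7.2,-4.45,-0.8,0,0,-8.1,85]'
python3 -c "
from h import *
to(.48,-.15,.28,4.5)"
```

```text
clock: 1.1
tcp_pos: [0.466, -0.1645, 0.2792]
ee_rot: [0.679, 0.734, -0.0, -0.0]
wrist_force: [0.8, -0.6, 0.6]
grip_width: 0.0848
grasp_force: 0.0
clk 1.1 tcp [ 0.466  -0.1645  0.2792] yaw_y 4.43 F [ 0.77 -0.63  0.59] w 0.0848 shift [ 0.223  0.251 -0.013] turn [-0.     0.    -0.007]
```

```bash
python3 -m pendant '[0,0,0,0,0,0,85, 0,0,0,0,0,0,85, 0,0,0,0,0,0,85]' >/dev/null
python3 - <<'E'
from h import *
im,d,P=cloud('wrist'); save('w1.png',im); np.savez('w1.npz',im=im,P=P,d=d)
to(.48,-.15,.28,4.5)
Z=P[...,2]; 
for lo,hi in((.05,.07),(.034,.07),):
    m=(Z>lo)&(Z<hi)&(P[...,1]<.02)&(P[...,0]>.3)&(P[...,0]<.68)&(P[...,1]>-.37); m=cv2.morphologyEx(m.astype(np.uint8),cv2.MORPH_OPEN,np.ones((7,7)))>0
    print(lo,m.sum(),cv2.minAreaRect((P[m][:,:2]*1000).astype(np.float32)),np.median(Z[m]))
E
```

```text
clk 1.52 tcp [ 0.4642 -0.1673  0.2794] yaw_y 3.94 F [ 1.06 -0.16  0.08] w 0.0852 shift [ 0.27   0.283 -0.01 ] turn [-0.     0.    -0.056]
0.05 22532 ((498.1650695800781, -192.22305297851562), (217.7954559326172, 172.0645751953125), 4.321051597595215) 0.061650481097866486
0.034 27438 ((495.32684326171875, -198.9510955810547), (251.0060577392578, 200.66629028320312), 4.44229793548584) 0.06144265783651903
```

View pics/w1.png

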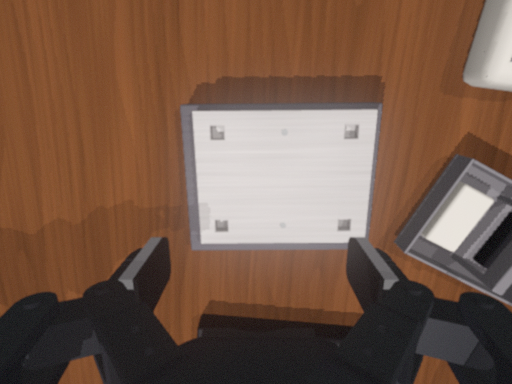

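The wrist view shows the deck with sockets at (218,132), (351,131), (222,226) and (344,225). Both rectangles match the given sizes of 216x170 and 250x200. I'll refine the estimate from the socket blobs.

```bash
python3 - <<'E'
from h import *
z=np.load('w1.npz'); im,P,d=z['im'],z['P'],z['d']
g=cv2.cvtColor(im,cv2.COLOR_RGB2GRAY).astype(float)
s=readout.state(); T=np.array(camera_params('wrist')['tool_from_camera'])
eye=R.from_quat(s['ee_rot']).apply(T[:3,3])+s['tcp_pos']; print('eye',eye)
Q=eye+(P-eye)*((.0615-eye[2])/(P[...,2]-eye[2]))[...,None]
c=[]
for u,v in((218,132),(351,131),(222,226),(344,225)):
    w=11; G=g[v-w:v+w+1,u-w:u+w+1]; q=Q[v-w:v+w+1,u-w:u+w+1]
    m=(G<(np.percentile(G,90)*.8)); n,l,st,ce=cv2.connectedComponentsWithStats(m.astype(np.uint8)); k=1+st[1:,4].argmax(); m=l==k
    r=cv2.minAreaRect((q[m][:,:2]*1000).astype(np.float32)); c.append(r[0]); print(np.round(r[0],1),np.round(r[1],1),m.sum(),q[m].mean(0).round(4))
c=np.array(c); print('centre',c.mean(0)); 
for a,b in((0,1),(2,3),(2,0),(3,1)): e=c[b]-c[a]; print(np.hypot(*e),np.degrees(np.arctan2(e[1],e[0])))
to(.5505,.1432,.26,6.8)
E
```

```text
eye [ 0.45993455 -0.09640746  0.42354727]
[ 413.3 -138.2] [15.4 15.3] 137 [ 0.4126 -0.1397  0.0615]
[ 572.9 -126.6] [14.3 15.2] 118 [nan nan nan]
[ 422.6 -258. ] [15.7 15.5] 133 [ 0.4225 -0.2585  0.0615]
[ 581.8 -246. ] [14.3 15.5] 125 [nan nan nan]
centre [ 497.64846802 -192.20992088]
160.03665347635473 4.128829434986423
159.66111813875472 4.334300302518314
120.24074691600143 94.4427245132554
119.66670875281946 94.26393294196471
clk 1.52 tcp [ 0.4642 -0.1673  0.2794] yaw_y 3.94 F [ 1.06 -0.16  0.08] w 0.0852 shift [5.065 1.79  0.324] turn [-0.     0.    -0.286]
```

```bash
python3 -m pendant '[0.85,0.3,0.3,0,0,-0.3,85, 1.7,0.6,0.3,0,0,-0.3,85, 2.5,0.9,0.3,0,0,-0.3,85, 3.4,1.2,0.3,0,0,-0.3,85, 4.2,1.5,0.3,0,0,-0.3,85, 5.05,1.8,0.3,0,0,-0.3,85, 5.05,1.8,0.3,0,0,-0.3,85, 5.05,1.8,0.3,0,0,-0.3,85]' >/dev/null
python3 -m pendant '[0,0,0,0,0,0,85, 0,0,0,0,0,0,85]' 
python3 - <<'E'
from h import *
im,d,P=cloud('wrist'); save('w2.png',im); np.savez('w2.npz',im=im,P=P,d=d)
Z=P[...,2]; near=np.hypot(P[...,0]-.5505,P[...,1]-.193)<.14
for lo,hi in((.085,.105),(.02,.105)):
    m=(Z>lo)&(Z<hi)&near; m=cv2.morphologyEx(m.astype(np.uint8),cv2.MORPH_OPEN,np.ones((3,3)))>0
    print(lo,m.sum(),cv2.minAreaRect((P[m][:,:2]*1000).astype(np.float32)),P[m].mean(0),np.median(Z[m]))
    if lo>.05: p=P[m][:,:2]-P[m][:,:2].mean(0); v=np.linalg.svd(p,full_matrices=0)[2][0]; print('bar dir',np.degrees(np.arctan2(v[1],v[0])))
to(.5505,.1932,.2,6.8)
E
```

```text
clock: 2.78
tcp_pos: [0.551, 0.1423, 0.2617]
ee_rot: [0.663, 0.749, 0.0, 0.0]
wrist_force: [0.7, -0.4, -0.3]
grip_width: 0.0852
grasp_force: 0.0
0.085 1793 ((551.8944702148438, 191.2476043701172), (15.970452308654785, 111.97321319580078), 6.621823310852051) [0.55166029 0.1935987  0.09837496] 0.09840136468290586
bar dir -83.44277786319661
0.02 12978 ((551.545654296875, 191.1109619140625), (191.2232666015625, 150.764404296875), 6.646233558654785) [0.5531569  0.19378359 0.04673146] 0.03934471054581168
clk 2.83 tcp [0.5511 0.1425 0.2616] yaw_y 6.99 F [-0.3   0.47  0.15] w 0.0852 shift [0.84  0.093 1.027] turn [ 0.002 -0.001  0.019]
```

View pics/w2.png

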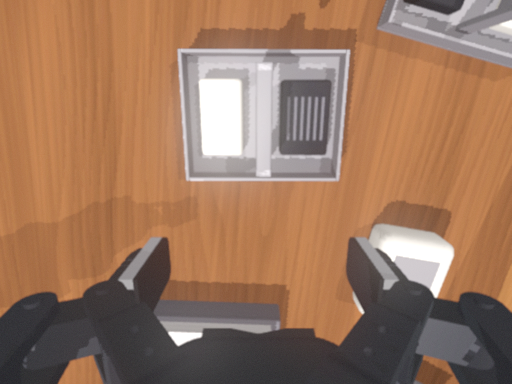

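The wrist view shows tray B's bar at (264,120), between the white and black contents, with the body at (265,115). Both sizes match: bar 16x112, tray 191x151. I'll go above it and then descend.

```bash
python3 -m pendant '[0.8,0.08,0.5,0,0,0.03,85, 0.8,0.08,1.5,0,0,0.03,70, 0.8,0.08,1.8,0,0,0.03,60, 0.8,0.08,1.8,0,0,0.03,60, 0.8,0.08,1.8,0,0,0.03,60]' 
python3 -c "
from h import *
to(.5518,.1912,.0635,6.65)"
```

```text
clock: 3.45
tcp_pos: [0.5507, 0.1917, 0.1546]
ee_rot: [0.664, 0.747, 0.001, 0.0]
wrist_force: [0.4, 0.1, 0.7]
grip_width: 0.0602
grasp_force: 0.0
clk 3.45 tcp [0.5507 0.1917 0.1546] yaw_y 6.75 F [0.4  0.06 0.66] w 0.0602 shift [-0.011  0.014  1.519] turn [ 0.01  -0.003  0.01 ]
```

```bash
python3 -m pendant '[-0.01,0.015,0.5,0,0,0.01,60, -0.01,0.015,1.0,0,0,0.01,60, -0.01,0.015,1.3,0,0,0.01,50, -0.01,0.015,1.5,0,0,0.01,40, -0.01,0.015,1.52,0,0,0.01,30, -0.01,0.015,1.52,0,0,0.01,25, -0.01,0.015,1.52,0,0,0.01,22, -0.01,0.015,1.52,0,0,0.01,20]' 30
python3 -c "
from h import *
to(.5518,.1912,.0635,6.65)"
```

```text
clock: 4.45
tcp_pos: [0.5512, 0.1914, 0.0627]
ee_rot: [0.665, 0.747, 0.0, 0.0]
wrist_force: [-0.5, 0.3, -0.1]
grip_width: 0.0198
grasp_force: 0.0
clk 4.45 tcp [0.5512 0.1914 0.0627] yaw_y 6.68 F [-0.49  0.34 -0.12] w 0.0198 shift [-0.005  0.009 -0.014] turn [ 0.005 -0.001  0.003]
```

```bash
python3 -m pendant '[0,0.01,0,0,0,0,10, 0,0.01,0,0,0,0,10, 0,0.01,0,0,0,0,10, 0,0.01,0,0,0,0,10]' 60
python3 -m pendant '[0,0,-0.1,0,0,0,10, 0,0,-0.3,0,0,0,10, 0,0,-0.7,0,0,0,10, 0,0,-1.2,0,0,0,10, 0,0,-1.8,0,0,0,10, 0,0,-2.2,0,0,0,10, 0,0,-2.4,0,0,0,10, 0,0,-2.4,0,0,0,10]'
python3 - <<'E'
from h import *
# tray grasped: expected tray-centre-to-tcp offset in tool frame
dt=np.array([.5518,.1912])-np.array([.5518,.1913]); print(dt)
to(.4977,-.1922,.207,4.3)
print(readout.state()['ft_torque'])
E
```

```text
clock: 4.95
tcp_pos: [0.5513, 0.1915, 0.0627]
ee_rot: [0.665, 0.747, 0.0, -0.0]
wrist_force: [-3.5, -0.6, 5.2]
grip_width: 0.0151
grasp_force: 59.7
clock: 5.95
tcp_pos: [0.5518, 0.1915, 0.2066]
ee_rot: [0.665, 0.747, 0.0, 0.0]
wrist_force: [-0.2, -0.4, -6.1]
grip_width: 0.0154
grasp_force: 58.9
[ 0.e+00 -1.e-04]
clk 5.95 tcp [0.5518 0.1915 0.2066] yaw_y 6.68 F [-0.24 -0.44 -6.08] w 0.0154 shift [-6.246 -1.639 -0.009] turn [ 0.006 -0.002  0.238]
[0.0063283  0.03678451 0.00527625]
```

```bash
python3 -m pendant '[-0.5,-0.13,0,0,0,0.03,10, -1.3,-0.35,0,0,0,0.05,10, -2.2,-0.6,0,0,0,0.1,10, -3.1,-0.85,0,0,0,0.15,10, -4,-1.1,0,0,0,0.2,10, -4.9,-1.3,0,0,0,0.24,10, -5.7,-1.5,0,0,0,0.24,10, -6.25,-1.64,0,0,0,0.24,10]'
python3 -m pendant '[0,0,0.2,0,0,0,10, 0,0,0.5,0,0,0,10, 0,0,0.75,0,0,0,10, 0,0,0.75,0,0,0,10, 0,0,0.75,0,0,0,10, 0,0,0.75,0,0,0,10]'
python3 - <<'E'
from h import *
s=readout.state(); im,d,P=cloud('wrist'); save('w3.png',im); np.savez('w3.npz',im=im,P=P)
print(s['wrist_force'],s['ft_torque'])
r=R.from_quat(s['ee_rot']); L=r.inv().apply(P.reshape(-1,3)-s['tcp_pos']).reshape(P.shape)
print('tray z range in tool', )
for a,b in((-.04,-.02),(0,.06)):
    m=(L[...,2]>a)&(L[...,2]<b)&(abs(L[...,0])<.09)&(abs(L[...,1])<.11); print(m.sum(), L[m].min(0) if m.sum() else '', L[m].max(0) if m.sum() else '')
to(.4977,-.1922,.13,4.3)
E
```

```text
clock: 6.95
tcp_pos: [0.4963, -0.1944, 0.2047]
ee_rot: [0.681, 0.733, -0.0, -0.001]
wrist_force: [-0.3, 0.3, -5.2]
grip_width: 0.0154
grasp_force: 59.0
clock: 7.7
tcp_pos: [0.4979, -0.1925, 0.1617]
ee_rot: [0.68, 0.733, 0.0, 0.0]
wrist_force: [0.9, -0.6, -5.3]
grip_width: 0.0153
grasp_force: 59.0
[ 0.88095896 -0.64917924 -5.32490167] [0.02115297 0.017481   0.00372907]
tray z range in tool
9225 [-0.02729708 -0.02087286 -0.03997299] [ 0.05617062  0.02203632 -0.02003845]
55250 [-0.07469829 -0.09475396  0.00109672] [0.074858   0.09621464 0.04997876]
clk 7.75 tcp [ 0.4978 -0.1925  0.1617] yaw_y 4.29 F [-0.82 -0.7  -5.45] w 0.015 shift [ 0.006 -0.002  0.528] turn [ 0.006  0.002 -0.001]
```

View pics/w3.png

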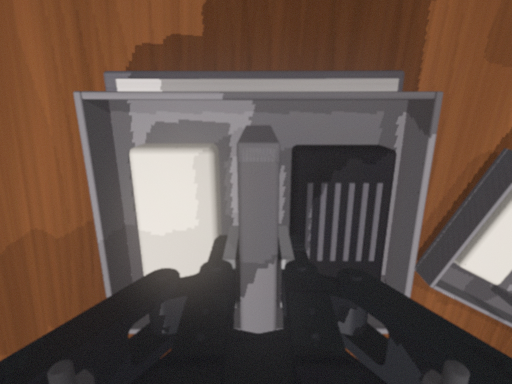

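The tray sits centred in the tool within about 1 mm, straight above the deck. Now I'll descend gently.

```bash
python3 -m pendant '[0.005,0,0.2,0,0,0,10, 0.005,0,0.4,0,0,0,10, 0.005,0,0.5,0,0,0,10, 0.005,0,0.56,0,0,0,10, 0.005,0,0.58,0,0,0,10, 0.005,0,0.58,0,0,0,10]'
python3 -m pendant '[0,0,0.015,0,0,0,10, 0,0,0.03,0,0,0,10, 0,0,0.045,0,0,0,10, 0,0,0.06,0,0,0,10, 0,0,0.075,0,0,0,10, 0,0,0.085,0,0,0,10, 0,0,0.085,0,0,0,10]'
python3 -c "
from h import *
to(.4977,-.1922,.1127,4.3);print(readout.state()['ft_torque'])"
```

```text
clock: 8.5
tcp_pos: [0.4975, -0.1923, 0.1264]
ee_rot: [0.68, 0.733, 0.0, 0.0]
wrist_force: [0.5, -0.1, -5.6]
grip_width: 0.0149
grasp_force: 59.0
clock: 9.38
tcp_pos: [0.4974, -0.1922, 0.1212]
ee_rot: [0.68, 0.733, 0.0, -0.0]
wrist_force: [-0.1, -0.5, -5.0]
grip_width: 0.0152
grasp_force: 59.0
clk 9.38 tcp [ 0.4974 -0.1922  0.1212] yaw_y 4.28 F [-0.15 -0.53 -4.96] w 0.0152 shift [-0.001  0.005  0.141] turn [-0.    -0.001 -0.002]
[-0.01397005  0.02964515 -0.04119648]
```

No contact yet at 0.1212, which is about 1.5 mm below deck-top level, so the feet are entering. I'll carry on slowly.

```bash
python3 -m pendant '[0,0.004,0.015,0,0,0,10, 0,0.004,0.03,0,0,0,10, 0,0.004,0.045,0,0,0,10, 0,0.004,0.06,0,0,0,10, 0,0.004,0.06,0,0,0,10]'
python3 -m pendant '[0,0,0.012,0,0,0,10, 0,0,0.024,0,0,0,10, 0,0,0.036,0,0,0,10, 0,0,0.048,0,0,0,10, 0,0,0.048,0,0,0,10]'
python3 -c "
from h import *
to(.4977,-.1922,.1127,4.3);print(readout.state()['ft_torque'])"
```

```text
clock: 10.0
tcp_pos: [0.4976, -0.1922, 0.1175]
ee_rot: [0.68, 0.733, 0.0, -0.0]
wrist_force: [0.2, 0.0, -6.0]
grip_width: 0.0149
grasp_force: 59.0
clock: 10.62
tcp_pos: [0.4976, -0.1922, 0.1146]
ee_rot: [0.68, 0.733, 0.0, -0.0]
wrist_force: [0.7, -0.9, -5.2]
grip_width: 0.0156
grasp_force: 59.0
clk 10.62 tcp [ 0.4976 -0.1922  0.1146] yaw_y 4.28 F [ 0.71 -0.86 -5.17] w 0.0156 shift [-0.001  0.002  0.032] turn [-0.001 -0.001 -0.002]
[-0.04490756  0.01511328  0.06832117]
```

```bash
python3 -m pendant '[0,0,0.008,0,0,0,10, 0,0,0.016,0,0,0,10, 0,0,0.024,0,0,0,10, 0,0,0.024,0,0,0,10]'
python3 -m pendant '[0,0,0.006,0,0,0,10, 0,0,0.012,0,0,0,10, 0,0,0.012,0,0,0,10]'
python3 -c "
from h import *
to(.4977,-.1922,.1127,4.3);print(readout.state()['ft_torque'])"
```

```text
clock: 11.12
tcp_pos: [0.4976, -0.1922, 0.1133]
ee_rot: [0.68, 0.733, 0.0, -0.0]
wrist_force: [-0.7, -0.6, -4.3]
grip_width: 0.0155
grasp_force: 59.1
clock: 11.5
tcp_pos: [0.4977, -0.1924, 0.1129]
ee_rot: [0.68, 0.733, 0.0, 0.0]
wrist_force: [-2.1, -2.4, -0.3]
grip_width: 0.0151
grasp_force: 59.8
clk 11.5 tcp [ 0.4977 -0.1924  0.1129] yaw_y 4.27 F [-2.11 -2.43 -0.31] w 0.0151 shift [0.003 0.    0.003] turn [ 0.002  0.002 -0.003]
[-0.09550164  0.40960268  0.00120344]
```

```bash
python3 -m pendant '[0,0,0.005,0,0,0,10, 0,0,0.005,0,0,0,10, 0,0,0.005,0,0,0,10]'
python3 -c "
from h import *
to(.4977,-.1922,.1127,4.3);print(readout.state()['ft_torque'])"
```

```text
clock: 11.88
tcp_pos: [0.4977, -0.1925, 0.1126]
ee_rot: [0.68, 0.733, -0.0, 0.0]
wrist_force: [-3.4, -4.1, 5.8]
grip_width: 0.0155
grasp_force: 60.5
clk 11.88 tcp [ 0.4977 -0.1925  0.1126] yaw_y 4.27 F [-3.37 -4.08  5.84] w 0.0155 shift [ 0.006 -0.    -0.001] turn [ 0.002  0.004 -0.003]
[-0.39397112  0.72318819 -0.01221345]
```

Seated at the expected height with about 11 N of support. I'll relax the grip and then open.

```bash
python3 -m pendant '[0,0,0,0,0,0,10, 0,0,0,0,0,0,10, 0,0,0,0,0,0,10]' 20
python3 -m pendant '[0,0,0,0,0,0,17, 0,0,0,0,0,0,20, 0,0,0,0,0,0,30, 0,0,0,0,0,0,45, 0,0,0,0,0,0,50, 0,0,0,0,0,0,50]'
python3 -m pendant '[0,0,-0.1,0,0,0,50, 0,0,-0.4,0,0,0,50, 0,0,-0.9,0,0,0,50, 0,0,-1.5,0,0,0,50, 0,0,-2.2,0,0,0,50, 0,0,-2.9,0,0,0,50, 0,0,-3,0,0,0,50, 0,0,-3,0,0,0,50]'
python3 - <<'E'
from h import *
im,d,P=cloud('wrist'); save('w4.png',im)
Z=P[...,2]; near=np.hypot(P[...,0]-.498,P[...,1]+.192)<.14
for lo,hi in((.135,.16),(.08,.16)):
    m=(Z>lo)&(Z<hi)&near; m=cv2.morphologyEx(m.astype(np.uint8),cv2.MORPH_OPEN,np.ones((3,3)))>0
    q=P[m]; print(lo,m.sum(),cv2.minAreaRect((q[:,:2]*1000).astype(np.float32)),np.median(q[:,2]))
    if lo>.1:
        A=np.c_[q[:,:2]-q[:,:2].mean(0),np.ones(len(q))]; print('tilt',np.linalg.lstsq(A,q[:,2],rcond=None)[0])
print(readout.state()['clock'])
E
```

```text
clock: 12.25
tcp_pos: [0.4977, -0.1925, 0.1127]
ee_rot: [0.68, 0.733, -0.0, 0.0]
wrist_force: [-3.6, -3.5, 5.8]
grip_width: 0.0152
grasp_force: 60.5
clock: 13.0
tcp_pos: [0.4976, -0.1922, 0.1122]
ee_rot: [0.68, 0.733, 0.0, -0.0]
wrist_force: [0.2, 0.7, -0.2]
grip_width: 0.0499
grasp_force: 0.0
clock: 14.0
tcp_pos: [0.4977, -0.1922, 0.2923]
ee_rot: [0.68, 0.733, 0.0, 0.0]
wrist_force: [0.6, 0.0, -0.9]
grip_width: 0.0502
grasp_force: 0.0
0.135 1794 ((498.71673583984375, -192.2366180419922), (15.6209716796875, 112.34012603759766), 4.441105842590332) 0.1484846221150083
tilt [-0.00128826 -0.00410808  0.14838255]
0.08 11973 ((498.35479736328125, -192.71730041503906), (191.18116760253906, 150.913330078125), 4.321994304656982) 0.08975739586951031
14.05
```

View pics/w4.png

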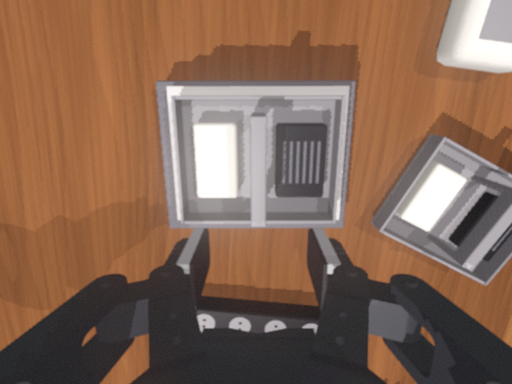

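The tray is seated square at (258,155). Its bar top reads 0.1484 m, exactly 50 mm above its reading on the table, with tilt under 0.005 rad. The gripper is clear.

```bash
python3 -c "
from workcell import order
print(order.job_done())"
```

```text
the job is handed in; nothing more can be done
None
```

The tray is stacked with all four feet in the deck's sockets, measured level and square to the unit; it is released, the other items were left alone, and the job is handed in at about 14 s (no verdict was returned).

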